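Find the packed gift box and seat it in the banding machine

ROBOT

A 7-joint arm with a two-finger parallel gripper is mounted at the origin on the work surface. World frame = base frame: x ahead of the robot, y to its left, z up, the work surface at z = 0. Lengths are in m, angles in rad, forces in N, time in s.
With the tool pointing down it reaches from about 0.4 to 0.85 m from the base axis. Payload 10.4 kg.
Tool frame: the origin (TCP) lies midway between the tips of the shut fingers; the grasp point (between the pads) lies r.grip_point_offset behind it (r.grip_point_offset is the distance from the TCP to the grasp point, in m); z points along the fingers, y is the line along which they close (so a half turn about z gives the same grasp; the last joint's range is limited). The gripper opens to 87 mm and grips with 3 to 60 N. Pads are 19 mm wide; open, the fingers measure 117 mm over their backs; the gripper's body (75 mm by 190 mm) begins 51 mm behind the grasp point.
Start: joints at [1.123, 0.332, -0.065, 1.46, 0.022, 1.35, -0.088], TCP at [0.258, -0.569, 0.192] pointing down, gripper open.
Joint ranges: [-2.6, 2.6], [-0.5, 2.12], [-1.47, 1.34], [0.16, 2.42], [-1.27, 4.41], [0.06, 2.06], [-2.6, 2.6]. Speed limits (rad/s): [2.22, 2.22, 2.79, 2.79, 3.14, 3.14, 3.14].

INTERFACE

Orientations are given as a unit quaternion [x, y, z, w].
In Python, from bench import r gives the robot as it stands.
- The arm moves only by the tool play_rows, never from a script. Its arguments are lists of equal length, an entry for each row: "claw": the closure, from 0 (fully open) to 1 (shut); "delta_pos": the shift along the tool's x, y, z scaled (see below), a list of three; "delta_rot": the turn, a rotation vector about the tool's x, y, z scaled (see below), a list of three. A call has 1 to 8 rows; each row shifts and turns the commanded pose from where the row before left it, along the tool's axes as they then stand; what a row does not reach is not made up. The controller multiplies each number of a shift by 200 mm and each number of a turn by pi rad. A row lasts 1/10 s, in which the tool goes at most 50 mm and 8.59 degrees, less where a joint would pass 70% of its speed; a pose out of reach is approached as far as the arm can. A call with a number of a shift or a turn outside -1 to 1 is refused whole. A call with a gripper value outside its range is refused whole. The fingers move at their own pace and stop on an object; "squeeze" is the grip in N (left out, the last holds). Time passes only in rows, so rows that do not move let the fingers close. It gives the time, the measured TCP pose, the force, the opening and the grip force at its end, in the units of the state.
- r.read_state(): the state, without advancing time (a new reading comes with each control period).
- r.camera(name): name is "scene" or "top" or "wrist"; returns a dict with "pixels" (480x640x3 uint8, red, green, blue), "camera_matrix" (3x3 intrinsics, pixels), "D" ([k1, k2, p1, p2, k3] as OpenCV has them; the pictures are not rectified), "cam_to_world" (4x4, takes a point from camera to world coordinates); the wrist camera has in their place "hand_eye" (4x4, takes a point from camera to tool coordinates, whose origin is the TCP and whose axes are the flange's). Camera axes: x right, y up, looking along -z (the intrinsics and any distortion apply to the point x, -y, -z); pixel columns grow to the right and rows downward; lengths in m; the calibration is good to about 2 mm. A picture is of the moment at which its call begins: read the wrist's pose just before it. There is no depth.
- r.close_job(): hands the job in; it is judged then, once.
The state is a dict: "time": time; "joint_positions": joint angles; "joint_vel": joint speeds; "joint_torque": joint torques, N m; "ee_pos": TCP position; "eef_rot": TCP orientation; "ft_force": force on the tool from outside, world axes, zero at the start; "torque": the same for the moment, N m; "width": finger opening in m; "grip_force": force on a finger pad.
Only numpy, scipy, OpenCV 4.12 (cv2) and the standard library are available. Lean on these libraries where they do the work, as an engineer would, in place of code of your own. Each camera call takes 0.05 s, during which the arm holds its last target. There are 200 camera calls.

TASK

Two of the three identical closed gift boxes are empty and one is packed: find the packed one by its weight, and slide it lengthwise under the low arch of the banding machine until it gently meets the stop, square and flat on the table. Leave the two empty boxes standing where they were and do not disturb the other things on the table.

Things in the scene. Friction and masses are not known exactly. Their poses are not given: they have to be found in the camera images.
- box_a: closed rigid gift box, brown board, dark line below its fixed lid, 140 (x) x 62 (y) x 50 high; origin: centre of underside. Grip or push it anywhere; either end may lead. The three look the same; which one is packed differs every time, whatever its name: packed weighs 0.45 to 0.7 kg in all, empty 0.15 to 0.22 kg. Starts with x within 0.3 rad of the robot's x
- box_b: closed rigid gift box, brown board, dark line below its fixed lid, 140 (x) x 62 (y) x 50 high; origin: centre of underside. Grip or push it anywhere; either end may lead. The three look the same; which one is packed differs every time, whatever its name: packed weighs 0.45 to 0.7 kg in all, empty 0.15 to 0.22 kg. Starts with x within 0.3 rad of the robot's x
- box_c: closed rigid gift box, brown board, dark line below its fixed lid, 140 (x) x 62 (y) x 50 high; origin: centre of underside. Grip or push it anywhere; either end may lead. The three look the same; which one is packed differs every time, whatever its name: packed weighs 0.45 to 0.7 kg in all, empty 0.15 to 0.22 kg. Starts with x within 0.3 rad of the robot's x
- arch (a point): table point at the centre of the fixed grey machine's arch; x: feeding direction (roughly away from the robot), y left, z up. Arch 30 deep (x -15 to 15), 94 wide inside, 72 clear, 90 high outside. No floor of its own: boxes slide on the table (friction 0.45 to 0.75). Its console, 120 high (160 with the paper roll on it), is left of the arch: x 0 to 170, y 67 to 217
- mouth (a point): table point at the front of the side guides, 40 before the arch centre, same axes. The two steel guides, 18 high, are 103 apart here, narrow to 70 apart at the arch centre and stay 70 apart for 60 more. Put a box down in front of this point, then push it in
- stop_face (a point): lower edge, middle, of the face of the rigid steel end stop (30 high, 78 wide; do not ram it: under 45 N) between the guides; same axes as the arch, face looks along -x. Set 45 to 65 behind the arch centre. A seated box has its centre 70 before this point and its rear end 75 to 95 before the arch centre, out in front, where it can be pushed
- glue: white glue bottle, 54 across, 130 high, a bystander; origin under its centre
- tape: roll of paper tape lying flat, 100 across, 30 high, a bystander; origin under its centre
- folder: white folding stick, 150 x 22 x 8, flat on the table, a bystander; origin under its centre
- brush: flat brush lying to the left of the lane to the arch, 200 long (x), 42 wide at the bristles, 20 high, a bystander; origin under its middle
- mug: white mug, 80 across, 90 high, at the far right, a bystander; origin under its centre
There are look-alikes about, which are no part of the job. What is shaped like the box_b but purple is not meant. What is shaped like the part that bears stop_face but orange is not meant.

How it is judged:
By the outcome, as a careful person would: the job done as asked, in the order asked, and still so for the second after the job is handed in, with the robot touching nothing.
It also fails if it takes over 70 s, if anything falls off the work surface, if the arm or the gripper's body presses on something with over 40 N, if the wrist force passes 120 N, or if a joint passes its speed limit or range.

## Working session

There is one attempt and no reset: what is moved stays moved. The work goes in short steps, Python scripts to look and compute and a tool call to move; the robot and the scene stay as the last step left them, time stands still between calls to the robot, and variables do not carry over. Pictures are saved under pics/ and viewed, at most 10 in all, crops included, and the job is handed in when it is done.

Besides the shell and the picture viewer there is one more tool, called after "Request:" as name(argument=value, ...) on one line, values as JSON. play_rows: Moves the arm, as the interface text tells. Shifts and turns lie within -1 to 1; 1 stands for 200 mm of shift or pi rad of turn. Its arguments: {"type":"object","properties":{"claw":{"type":"array"},"delta_pos":{"type":"array"},"delta_rot":{"type":"array"},"squeeze":{"type":"number"}},"required":["claw","delta_pos","delta_rot"]}

```bash
ls; mkdir -p pics; python3 - <<'E'
from bench import r
import cv2,numpy as np,pickle
s=r.read_state();print(s, r.grip_point_offset)
d={}
for n in("scene","top"):
    c=r.camera(n);d[n]=c
    cv2.imwrite(f"pics/{n}0.png",c["pixels"][...,::-1]);print(n,c["camera_matrix"],c["D"],c["cam_to_world"])
c=r.camera("wrist");print(c["hand_eye"],c["camera_matrix"],c["D"])
pickle.dump(d,open("d0.pkl","wb"))
E
```

```text
pics
{'time': 0.0, 'joint_positions': array([ 1.12342382,  0.33287406, -0.06466882,  1.46095538,  0.0215677 ,
        1.34989991, -0.08855293]), 'joint_vel': array([-0.00160362,  0.00250445, -0.00126269, -0.00193336, -0.00070823,
        0.00221265, -0.00019897]), 'joint_torque': array([-7.29572967e-04, -6.23258972e+01,  2.40881578e-02, -3.89897847e+01,
       -6.13720785e-02,  3.98255582e-02,  1.30072376e-04]), 'ee_pos': array([ 0.25737564, -0.56906388,  0.19114581]), 'eef_rot': array([ 9.77537627e-01,  2.10759739e-01, -1.74641000e-04, -6.99989519e-04]), 'ft_force': array([-0.22464029, -0.42793942,  0.4471819 ]), 'torque': array([ 0.05620622, -0.00887376, -0.03866325]), 'grip_force': 0.0, 'width': 0.08688995744151651} 0.0187
scene [[538.38256152   0.         316.55235521]
 [  0.         538.38256152 235.14083628]
 [  0.           0.           1.        ]] [-0.05574641  0.          0.          0.          0.        ] [[ 0.62014913 -0.61165796  0.49121237  1.22374921]
 [ 0.78426341  0.49823744 -0.3697166  -0.58746627]
 [-0.01860029  0.61451932  0.78868247  1.13730663]
 [ 0.          0
[... 191 characters left out ...]
  0.          0.          0.        ] [[-0.0148451   0.97987808 -0.19904414  0.22243163]
 [-0.99988614 -0.01400859  0.00561031 -0.08861071]
 [ 0.00270909  0.19910476  0.97997447  1.63508615]
 [ 0.          0.          0.          1.        ]]
[[ 2.45508531e-04  9.66721142e-01  2.55832316e-01  7.05393323e-02]
 [ 9.99999967e-01 -2.57730336e-04  1.42469935e-05  1.11759855e-03]
 [ 7.97086185e-05  2.55832304e-01 -9.66721173e-01 -1.93042762e-01]
 [ 0.00000000e+00  0.00000000e+00  0.00000000e+00  1.00000000e+00]] [[350.68147629   0.         320.47230034]
 [  0.         350.68147629 233.6693558 ]
 [  0.           0.           1.        ]] [-0.01180801  0.          0.          0.          0.        ]
```

View pics/top0.png

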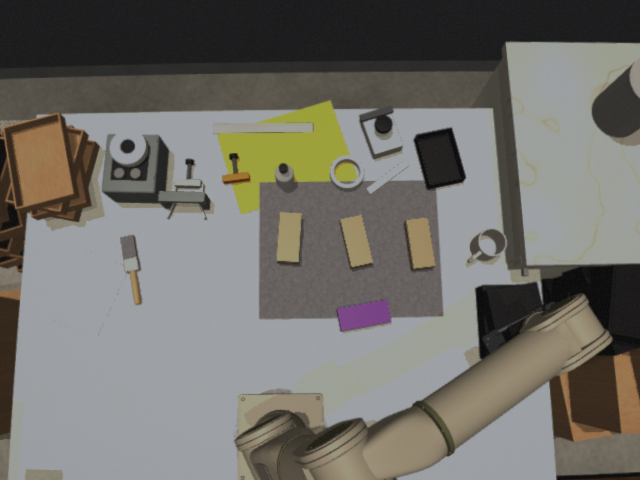

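View pics/scene0.png

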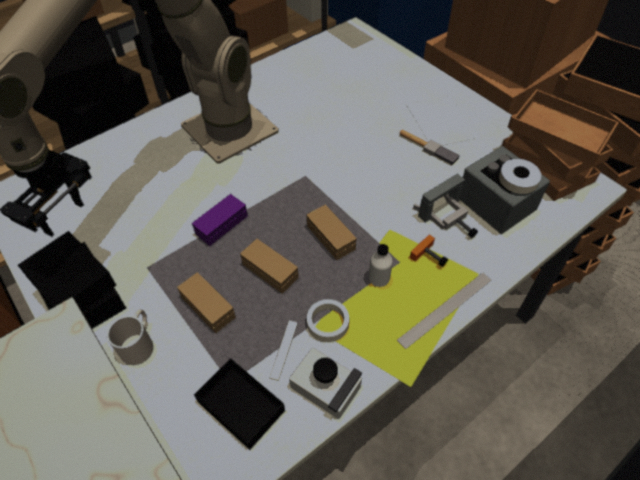

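The top view shows three brown boxes at about (289,237), (356,241) and (420,243); the purple look-alike at (364,315) is not meant. The grey arch is at (184,197) and the grey stop at about (188,183). The orange stop look-alike at (236,178) is not meant. In the scene view the brown boxes are at (205,300), (269,265) and (331,230), and the arch is at (445,200).

```bash
cat > h.py <<'E'
import cv2,numpy as np
def ray(c,uv,T=None):
    T=c["cam_to_world"] if T is None else T
    p=cv2.undistortPoints(np.array(uv,float).reshape(-1,1,2),c["camera_matrix"],c["D"]).reshape(-1,2)
    d=np.c_[p[:,0],-p[:,1],-np.ones(len(p))]@T[:3,:3].T
    return T[:3,3],d
def plane(c,uv,z,T=None):
    o,d=ray(c,uv,T); return o+d*((z-o[2])/d[:,2])[:,None]
def tri(c1,u1,c2,u2):
    o1,d1=ray(c1,u1);o2,d2=ray(c2,u2);out=[]
    for a,b in zip(d1,d2):
        t=np.linalg.lstsq(np.c_[a,-b],o2-o1,rcond=None)[0]
        p,q=o1+a*t[0],o2+b*t[1];out.append(np.r_[(p+q)/2,np.linalg.norm(p-q)])
    return np.array(out)
def boxes(c,vmin,win):
    h=cv2.cvtColor(c["pixels"],cv2.COLOR_RGB2HSV)
    m=cv2.inRange(h,(8,60,vmin),(28,255,255));k=np.zeros_like(m);x0,y0,x1,y1=win;k[y0:y1,x0:x1]=m[y0:y1,x0:x1]
    k=cv2.morphologyEx(k,cv2.MORPH_OPEN,np.ones((3,3)))
    cs=[q for q in cv2.findContours(k,0,2)[0] if cv2.contourArea(q)>300]
    return cs,k
E
python3 - <<'E'
from h import *;import pickle
d=pickle.load(open("d0.pkl","rb"))
for n,w in(("top",(265,200,445,280)),("scene",(165,195,365,340))):
    c=d[n];h=cv2.cvtColor(c["pixels"],cv2.COLOR_RGB2HSV)
    for vm in(60,110,140):
        cs,k=boxes(c,vm,w)
        for q in cs:
            print(n,vm,cv2.contourArea(q),[np.round(x,1).tolist() if not np.isscalar(x) else round(x,1) for x in cv2.minAreaRect(q)],np.median(h[...,2][k>0]))
            if n=="top":
                p=plane(c,q.reshape(-1,2),.05)[:,:2].astype(np.float32);R=cv2.minAreaRect(p*1000);print("  world",np.round(R[0]),np.round(R[1]),round(R[2],1))
a=cv2.resize(d["top"]["pixels"][145:255,95:255],None,fx=4.9,fy=4.9,interpolation=2)[:300*2,:790]
b=cv2.resize(d["scene"]["pixels"][145:255,395:555],None,fx=4.9,fy=4.9,interpolation=2)[:600,:790]
cv2.imwrite("pics/top_arch.png",a[...,::-1]);cv2.imwrite("pics/sc_arch.png",b[...,::-1])
E
```

```text
top 60 1115.0 [[419.5, 243.1], [51.1, 23.8], 81.3] 156.0
  world [ 521. -395.] [144.  67.] 6.0
top 60 1092.5 [[355.6, 241.0], [50.6, 23.2], 76.8] 156.0
  world [ 530. -216.] [143.  65.] 11.3
top 60 1051.0 [[288.9, 237.2], [22.5, 50.1], 3.8] 156.0
  world [544. -29.] [ 63. 143.] 85.9
top 110 1023.0 [[420.2, 242.3], [49.8, 22.2], 81.3] 156.0
  world [ 523. -397.] [140.  63.] 5.9
top 110 1004.5 [[356.1, 240.3], [49.5, 21.8], 76.8] 156.0
  world [ 532. -217.] [140.  61.] 11.3
top 110 1011.0 [[288.7, 236.6], [22.2, 48.8], 3.8] 156.0
  world [545. -29.] [ 62. 140.] 85.8
top 140 928.0 [[420.4, 242.2], [48.5, 20.7], 81.1] 156.0
  world [ 524. -397.] [137.  58.] 6.2
top 140 952.0 [[356.3, 240.3], [48.6, 21.4], 76.8] 156.0
  world [ 532. -218.] [137.  60.] 11.6
top 140 943.5 [[288.4, 236.5], [21.0, 48.4], 3.8] 156.0
  world [545. -28.] [ 59. 138.] 85.8
scene 60 1373.0 [[204.3, 297.8], [55.2, 27.6], 45.0] 135.0
scene 60 1196.0 [[268.3, 260.2], [55.6, 24.7], 35.8] 135.0
scene 60 1043.0 [[330.9, 226.5], [52.2, 23.1], 48.0] 135.0
scene 110 1225.5 [[204.0, 297.0], [52.3, 25.5], 45.0] 136.0
scene 110 1056.5 [[268.2, 259.9], [53.2, 22.7], 35.0] 136.0
scene 110 918.5 [[331.1, 226.4], [49.7, 21.6], 47.2] 136.0
```

View pics/top_arch.png

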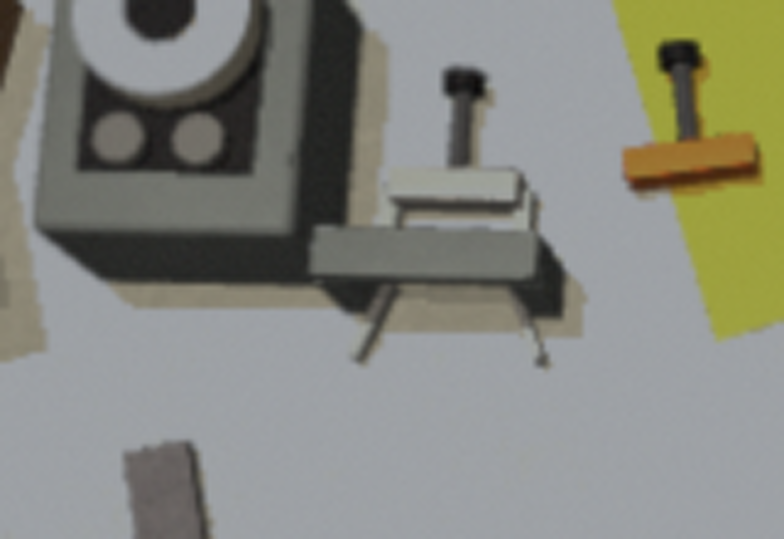

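View pics/sc_arch.png

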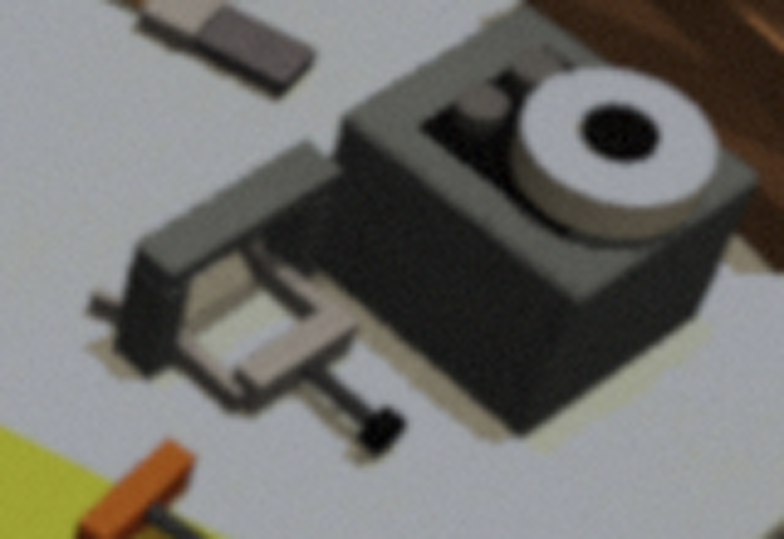

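The enlarged crops show the true grey stop with its black-knobbed screw sitting between the guides behind the arch (top crop (455,187)). The orange copy stands alone on the yellow sheet (690,160) and is rejected. Arch top-face corners in the top crop are about (310,228), (537,232), (537,280) and (310,276); guide fronts are at (360,358) and (543,362).

```bash
python3 - <<'E'
from h import *;import pickle
d=pickle.load(open("d0.pkl","rb"));t,s=d["top"],d["scene"]
print("box tops",tri(t,[[420.2,242.3],[356.1,240.3],[288.7,236.6]],s,[[204,297],[268.2,259.9],[331.1,226.4]]).round(3))
P=lambda l:np.array(l)/4.9+[95-.4,145-.4]; S=lambda l:np.array(l)/4.9+[395-.4,145-.4]
A=plane(t,P([[310,228],[537,232],[537,280],[310,276]]),.09);print("arch top",A.round(3),A.mean(0).round(4))
e=A[0]-A[1];f=A[3]-A[2];print("y-dir yaw deg",[np.degrees(np.arctan2(-v[0],v[1])).round(2) for v in(e,f)])
print("guide fronts z.018",plane(t,P([[360,355],[543,360]]),.018).round(4))
C=plane(t,P([[38,228],[290,236]]),.12);v=C[0]-C[1];print("console",C.round(3),np.degrees(np.arctan2(-v[0],v[1])))
print("stop front top/back top",plane(t,P([[390,196],[520,200],[392,170],[523,172]]),.03).round(4))
print("stop front low",plane(t,P([[390,206],[520,208]]),.0).round(4))
# triangulate arch outer corners: right-front, right-back
print("tri arch",tri(t,P([[537,232],[537,280]]),s,S([[172,277],[140,243]])).round(3))
# brush extents
print("brush",plane(t,[[128,237],[138,302],[120,238]],.02).round(3))
E
```

```text
box tops [[ 0.523 -0.398  0.048  0.002]
 [ 0.531 -0.218  0.049  0.001]
 [ 0.545 -0.029  0.046  0.   ]]
arch top [[0.671 0.333 0.09 ]
 [0.666 0.204 0.09 ]
 [0.638 0.203 0.09 ]
 [0.643 0.332 0.09 ]] [0.6546 0.2681 0.09  ]
y-dir yaw deg [np.float64(-1.98), np.float64(-1.95)]
guide fronts z.018 [[0.6136 0.3203 0.018 ]
 [0.609  0.2119 0.018 ]]
console [[0.665 0.479 0.12 ]
 [0.658 0.336 0.12 ]] -2.853293876575981
stop front top/back top [[0.7072 0.303  0.03  ]
 [0.7034 0.2256 0.03  ]
 [0.7232 0.3023 0.03  ]
 [0.7207 0.2243 0.03  ]]
stop front low [[0.71   0.3101 0.    ]
 [0.7074 0.2314 0.    ]]
tri arch [[0.667 0.204 0.086 0.002]
 [0.64  0.204 0.088 0.002]]
brush [[0.556 0.434 0.02 ]
 [0.37  0.396 0.02 ]
 [0.553 0.457 0.02 ]]
```

Request:
play_rows(claw=[0,0,0], delta_pos=[[0,0,0],[0,0,0],[0,0,0]], delta_rot=[[0,0,0.034],[0,0,0.034],[0,0,0.034]], squeeze=15)

```text
time: 0.45
ee_pos: [0.2575, -0.5693, 0.1916]
eef_rot: [0.999, 0.05, -0.0, -0.0]
ft_force: [-0.4, -0.3, 0.8]
width: 0.0867
grip_force: 0.0
```

Request:
play_rows(claw=[0,0,0,0,0,0,0,0], delta_pos=[[0.176,-0.09,0.056],[0.176,-0.09,0.056],[0.176,-0.09,0.056],[0.176,-0.09,0.056],[0.176,-0.09,0.056],[0.176,-0.09,0.056],[0.176,-0.09,0.056],[0.176,-0.09,0.056]], delta_rot=[[0,0,0],[0,0,0],[0,0,0],[0,0,0],[0,0,0],[0,0,0],[0,0,0],[0,0,0]])

```text
time: 1.25
ee_pos: [0.5237, -0.3958, 0.1017]
eef_rot: [0.999, 0.052, -0.0, -0.0]
ft_force: [0.2, -1.3, 0.3]
width: 0.0867
grip_force: 0.0
```

Request:
play_rows(claw=[0,0], delta_pos=[[0,0,0],[0,0,0]], delta_rot=[[0,0,0],[0,0,0]])

```text
time: 1.45
ee_pos: [0.523, -0.3958, 0.1016]
eef_rot: [0.999, 0.053, -0.001, -0.0]
ft_force: [0.3, -0.9, -0.4]
width: 0.0875
grip_force: 0.0
```

Request:
play_rows(claw=[0,0,0,0,0], delta_pos=[[0,0,0.11],[0,0,0.11],[0,0,0.11],[0,0,0.1],[0,0,0]], delta_rot=[[0,0,0],[0,0,0],[0,0,0],[0,0,0],[0,0,0]])

```text
time: 1.95
ee_pos: [0.5196, -0.3974, 0.0138]
eef_rot: [0.999, 0.051, -0.002, -0.001]
ft_force: [-0.2, -0.4, -0.6]
width: 0.0868
grip_force: 0.0
```

Request:
play_rows(claw=[0.2,0.25,0.3,1,1,1,1,1], delta_pos=[[0,0,0],[0,0,0],[0,0,0],[0,0,0],[0,0,0],[0,0,0],[0,0,0],[0,0,0]], delta_rot=[[0,0,0],[0,0,0],[0,0,0],[0,0,0],[0,0,0],[0,0,0],[0,0,0],[0,0,0]], squeeze=20)

```text
time: 2.75
ee_pos: [0.523, -0.397, 0.0172]
eef_rot: [0.999, 0.052, 0.0, 0.0]
ft_force: [-1.1, 1.5, 5.7]
width: 0.0613
grip_force: 20.0
```

Request:
play_rows(claw=[1,1,1,1,1,1,1], delta_pos=[[0,0,-0.05],[0,0,-0.05],[0,0,0],[0,0,0],[0,0,0],[0,0,0],[0,0,0]], delta_rot=[[0,0,0],[0,0,0],[0,0,0],[0,0,0],[0,0,0],[0,0,0],[0,0,0]])

```text
time: 3.45
ee_pos: [0.5225, -0.3968, 0.036]
eef_rot: [0.999, 0.052, -0.0, -0.0]
ft_force: [-0.1, 0.5, -5.5]
width: 0.061
grip_force: 20.0
```

Request:
play_rows(claw=[1,1], delta_pos=[[0,0,0],[0,0,0]], delta_rot=[[0,0,0],[0,0,0]])

```text
time: 3.65
ee_pos: [0.5226, -0.3969, 0.0362]
eef_rot: [0.999, 0.052, -0.0, -0.0]
ft_force: [-0.2, 1.0, -4.3]
width: 0.0612
grip_force: 20.0
```

```bash
python3 - <<'E'
from bench import r
import numpy as np
F=[]
for i in range(8):
    r.camera("wrist");F.append(r.read_state()["ft_force"])
print(np.mean(F,0),np.std(F,0))
E
```

```text
[ 0.04717747 -0.05295301 -5.19297502] [0.55823099 0.34489954 0.36845049]
```

Box at pixel (420,243) weighs about 5.2 N, or 0.53 kg, so it is the packed one and the other two can stay untouched. Next I carry it high over to the lane.

Request:
play_rows(claw=[1,1,1,1,1,1,1,1], delta_pos=[[0,0,-0.12],[0,0,-0.12],[0,0,-0.12],[-0.003,-0.1,0],[-0.006,-0.18,0],[-0.007,-0.19,0],[-0.007,-0.19,0],[-0.007,-0.19,0]], delta_rot=[[0,0,0.0152],[0,0,0.0152],[0,0,0.0152],[0,0,0],[0,0,0],[0,0,0],[0,0,0],[0,0,0]], squeeze=30)

```text
time: 4.85
ee_pos: [0.5232, -0.2253, 0.1085]
eef_rot: [1.0, -0.019, 0.0, 0.0]
ft_force: [2.3, 0.3, -5.4]
width: 0.0608
grip_force: 30.0
```

Request:
play_rows(claw=[1,1,1,1,1,1,1,1], delta_pos=[[-0.007,-0.19,0],[-0.007,-0.19,0],[-0.007,-0.19,0],[-0.007,-0.19,0],[-0.007,-0.19,0],[-0.007,-0.19,0],[-0.007,-0.19,0],[-0.007,-0.19,0]], delta_rot=[[0,0,0],[0,0,0],[0,0,0],[0,0,0],[0,0,0],[0,0,0],[0,0,0],[0,0,0]])

```text
time: 5.65
ee_pos: [0.5239, 0.0788, 0.1087]
eef_rot: [1.0, -0.02, 0.0, 0.0]
ft_force: [1.1, 0.1, -5.2]
width: 0.0608
grip_force: 30.0
```

Request:
play_rows(claw=[1,1,1,1,1,1,1,1], delta_pos=[[-0.007,-0.19,0],[-0.007,-0.19,0],[-0.007,-0.19,0],[-0.007,-0.19,0],[-0.003,-0.1,0],[0,0,0],[0,0,0],[0,0,0]], delta_rot=[[0,0,0],[0,0,0],[0,0,0],[0,0,0],[0,0,0],[0,0,0],[0,0,0],[0,0,0]])

```text
time: 6.45
ee_pos: [0.5248, 0.2481, 0.1083]
eef_rot: [1.0, -0.02, 0.0, 0.0]
ft_force: [0.2, -0.7, -4.9]
width: 0.0604
grip_force: 30.0
```

```bash
python3 - <<'E'
from bench import r
import cv2,pickle,numpy as np
s=r.read_state();c=r.camera("wrist");t=r.camera("top");pickle.dump((s,c,t),open("d1.pkl","wb"))
print(s["ee_pos"],s["eef_rot"],s["ft_force"],s["width"])
cv2.imwrite("pics/w1.png",c["pixels"][...,::-1])
E
```

```text
[0.52475832 0.24814267 0.10825435] [ 9.99795748e-01 -2.02050867e-02  6.77325609e-05  4.60886611e-04] [ 0.22922476 -0.71188223 -4.92672678] 0.06041627164660006
```

View pics/w1.png

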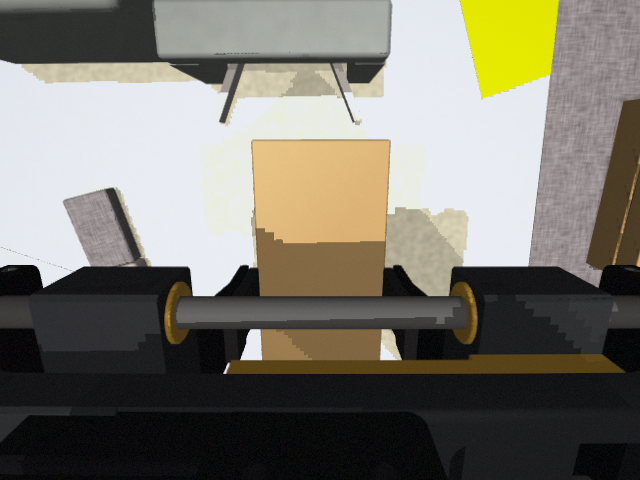

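The wrist view shows the held box's front edge at (252–390,140), the guide front tips at (222,122) and (356,122), and the arch's front top edge from (155,56) to (390,56). I compute the offset from these.

```bash
python3 - <<'E'
from h import *;import pickle
from scipy.spatial.transform import Rotation as R
s,c,t=pickle.load(open("d1.pkl","rb"))
T=np.eye(4);T[:3,:3]=R.from_quat(s["eef_rot"]).as_matrix();T[:3,3]=s["ee_pos"];T=T@c["hand_eye"]
a=plane(c,[[222,122],[356,122]],.018,T);print("guides",a.round(4),a.mean(0).round(4),np.degrees(np.arctan2(-(a[0]-a[1])[0],(a[0]-a[1])[1])))
# inner side points of guides near the arch, z=.018
print(plane(c,[[227,122],[351,122],[240,66],[332,66]],.018,T).round(4))
b=plane(c,[[155,54],[390,54],[157,0],[390,0]],.09,T);print("arch",b.round(4),b[:2].mean(0))
# box front top edge, height: bottom lifted
z=s["ee_pos"][2]-.0172+.05
e=plane(c,[[252,140],[390,140],[260,240],[386,240]],z,T);print("box",z,e.round(4))
g=c["pixels"].mean(2)
for u in(170,200,250,300,350,380):print(u,np.where(np.abs(np.diff(g[40:75,u]))>25)[0]+40)
E
```

```text
guides [[0.6129 0.32   0.018 ]
 [0.6087 0.2166 0.018 ]] [0.6108 0.2683 0.018 ] -2.3362859361553867
[[0.6127 0.3161 0.018 ]
 [0.6088 0.2205 0.018 ]
 [0.6521 0.3022 0.018 ]
 [0.6492 0.2338 0.018 ]]
arch [[0.6459 0.334  0.09  ]
 [0.6405 0.2045 0.09  ]
 [0.6721 0.3288 0.09  ]
 [0.6669 0.2047 0.09  ]] [0.64316279 0.26923746 0.09      ]
box 0.14105435204414646 [[0.5973 0.2749 0.1411]
 [0.5948 0.214  0.1411]
 [0.5513 0.2752 0.1411]
 [0.5489 0.2154 0.1411]]
170 [58 62 63 64 65]
200 []
250 [56 57 62 63]
300 [56 62 63]
350 [56]
380 [52 57 68 69 70]
```

Request:
play_rows(claw=[1,1,1,1,1,1,1,1], delta_pos=[[-0.005,-0.12,0],[0,0,0.1],[0,0,0.12],[0,0,0.12],[0,0,0.06],[0,0,0.03],[0,0,0.02],[0,0,0]], delta_rot=[[0,0,0],[0,0,0],[0,0,0],[0,0,0],[0,0,0],[0,0,0],[0,0,0],[0,0,0]])

```text
time: 7.35
ee_pos: [0.5247, 0.2736, 0.0188]
eef_rot: [1.0, -0.02, 0.0, -0.0]
ft_force: [0.3, -0.1, -6.1]
width: 0.0605
grip_force: 30.0
```

Request:
play_rows(claw=[1,1], delta_pos=[[0,0,0],[0,0,0]], delta_rot=[[0,0,0],[0,0,0]])

```text
time: 7.55
ee_pos: [0.5249, 0.2738, 0.0192]
eef_rot: [1.0, -0.019, 0.001, -0.0]
ft_force: [-0.1, -0.0, -5.4]
width: 0.061
grip_force: 30.0
```

Request:
play_rows(claw=[1,1,1,0.5,0,0,0,0], delta_pos=[[0,0.005,0.006],[0,0.003,0.005],[0,0,0],[0,0,0],[0,0,0],[0,0,0],[0,0,-0.1],[0,0,-0.2]], delta_rot=[[0,0,0],[0,0,0],[0,0,0],[0,0,0],[0,0,0],[0,0,0],[0,0,0],[0,0,0]])

```text
time: 8.35
ee_pos: [0.5227, 0.2706, 0.0741]
eef_rot: [1.0, -0.02, -0.002, 0.001]
ft_force: [0.6, 0.2, 0.9]
width: 0.0832
grip_force: 0.0
```

Request:
play_rows(claw=[0,0,0.66,0.66,0.66,0.66,0.66], delta_pos=[[0,0,-0.1],[-0.15,0,0],[-0.2,0,0],[-0.15,0,0],[0,0,0],[0,0,0],[0,0,0]], delta_rot=[[0,0,0],[0,0,0],[0,0,0],[0,0,0],[0,0,0],[0,0,0],[0,0,0]])

```text
time: 9.05
ee_pos: [0.4254, 0.2756, 0.0963]
eef_rot: [1.0, -0.02, 0.0, -0.0]
ft_force: [0.2, -1.2, -0.3]
width: 0.0549
grip_force: 0.0
```

```bash
python3 - <<'E'
from bench import r
from h import *;import pickle
from scipy.spatial.transform import Rotation as R
s=r.read_state();c=r.camera("wrist");t=r.camera("top");pickle.dump((s,c,t),open("d2.pkl","wb"))
print(s["ee_pos"],s["eef_rot"],s["ft_force"],s["width"])
T=np.eye(4);T[:3,:3]=R.from_quat(s["eef_rot"]).as_matrix();T[:3,3]=s["ee_pos"];T=T@c["hand_eye"]
cs,k=boxes(c,120,(150,0,480,350))
for q in cs:
    print(cv2.boundingRect(q),cv2.contourArea(q));p=plane(c,q.reshape(-1,2),.05,T)[:,:2].astype(np.float32)*1000
    w=cv2.minAreaRect(p);print(w,np.round(cv2.boxPoints(w)))
cv2.imwrite("pics/w2.png",c["pixels"][...,::-1])
E
```

```text
[0.42539472 0.27557822 0.09629149] [ 9.99801190e-01 -1.99354873e-02  3.80815982e-04 -1.06720367e-04] [ 0.16195395 -1.21826987 -0.27851168] 0.05493799953315104
(150, 205, 25, 62) 825.5
((434.8507995605469, 393.04046630859375), (45.70298385620117, 16.87136459350586), 9.550293922424316) [[411. 398.]
 [414. 381.]
 [459. 389.]
 [456. 405.]]
(268, 0, 102, 201) 19007.5
((517.8591918945312, 272.00262451171875), (61.869964599609375, 121.9007797241211), 87.81271362304688) [[456. 243.]
 [578. 239.]
 [580. 301.]
 [458. 305.]]
```

View pics/w2.png

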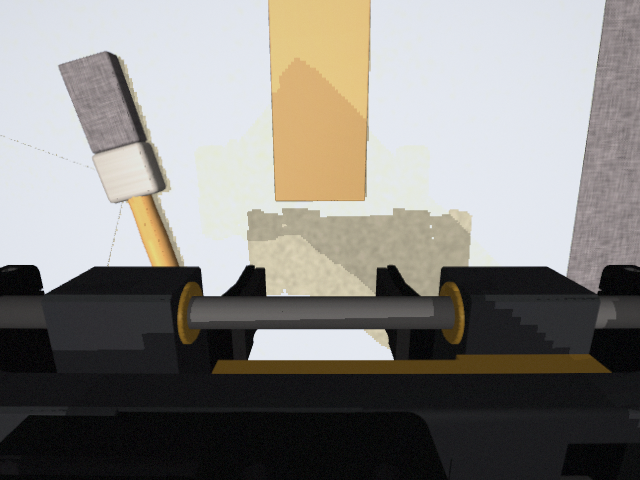

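The wrist view shows the box flat and aligned with the lane, its rear top edge at (275–367,200), about x=0.457 m. The brush is clear at (120,150). I lower the fingers behind the box and push.

Request:
play_rows(claw=[0.66,0.66,0.66,0.66,0.66,0.66,0.66,0.66], delta_pos=[[0,0,0.13],[0,0,0.13],[0,0,0.1],[0,0,0.03],[0,0,0],[0.04,0,0],[0.04,0,0],[0.03,0,0]], delta_rot=[[0,0,0],[0,0,0],[0,0,0],[0,0,0],[0,0,0],[0,0,0],[0,0,0],[0,0,0]])

```text
time: 9.95
ee_pos: [0.4474, 0.2752, 0.0191]
eef_rot: [1.0, -0.02, 0.0, -0.0]
ft_force: [-9.3, -0.3, 10.2]
width: 0.0296
grip_force: 6.9
```

Request:
play_rows(claw=[0.66,0.66,0.66,0.66,0.66,0.66,0.66,0.66], delta_pos=[[0.03,0,0],[0.03,0,0],[0.03,0,0],[0.03,0,0],[0.03,0,0],[0.03,0,0],[0.03,0,0],[0.03,0,0]], delta_rot=[[0,0,0],[0,0,0],[0,0,0],[0,0,0],[0,0,0],[0,0,0],[0,0,0],[0,0,0]])

```text
time: 10.75
ee_pos: [0.4936, 0.2742, 0.0191]
eef_rot: [1.0, -0.019, -0.001, -0.0]
ft_force: [-9.9, 1.4, 10.9]
width: 0.0298
grip_force: 7.1
```

```bash
cat > look.py <<'E'
from bench import r
from h import *
import sys
from scipy.spatial.transform import Rotation as R
s=r.read_state();c=r.camera("wrist");t=r.camera("top")
print(s["time"],s["ee_pos"],s["eef_rot"],s["ft_force"],s["width"])
T=np.eye(4);T[:3,:3]=R.from_quat(s["eef_rot"]).as_matrix();T[:3,3]=s["ee_pos"];T=T@c["hand_eye"]
cs,k=boxes(t,110,(140,190,240,300))
for q in cs:
    w=cv2.minAreaRect(plane(t,q.reshape(-1,2),.05)[:,:2].astype(np.float32)*1000);print("top",w,cv2.boxPoints(w).round().tolist())
n=sys.argv[1]
cv2.imwrite(f"pics/w{n}.png",c["pixels"][...,::-1])
cv2.imwrite(f"pics/t{n}.png",cv2.resize(t["pixels"][150:280,110:270],None,fx=4.5,fy=4.5,interpolation=2)[...,::-1])
E
python3 look.py 3
```

```text
10.75 [0.49357938 0.27415269 0.01906876] [ 9.99820216e-01 -1.89432648e-02 -7.98890124e-04 -2.25138206e-04] [-9.85982364  1.38658587 10.92256418] 0.029765148521176864
top ((471.4955749511719, 297.3764953613281), (285.9855041503906, 103.64926147460938), 40.35649871826172) [[329.0, 244.0], [396.0, 165.0], [614.0, 350.0], [547.0, 429.0]]
top ((595.4739990234375, 269.3926086425781), (60.9423713684082, 84.0833969116211), 89.17750549316406) [[553.0, 240.0], [637.0, 238.0], [638.0, 299.0], [554.0, 300.0]]
```

View pics/w3.png

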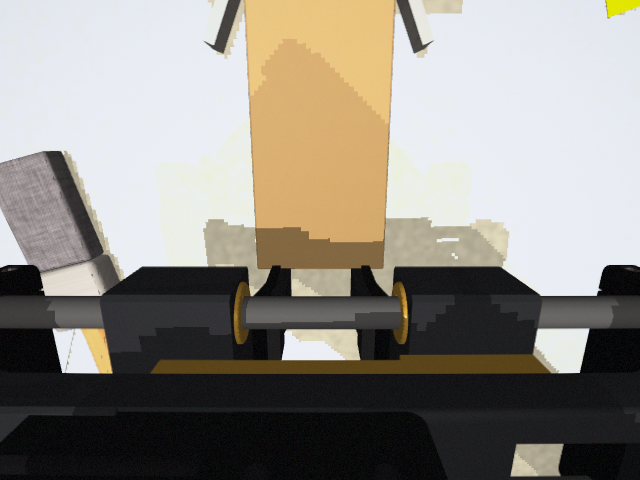

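Request:
play_rows(claw=[0.66,0.66,0.66,0.66], delta_pos=[[-0.02,0,0],[-0.02,0,0],[0,0,0],[0,0,0]], delta_rot=[[0,0,0],[0,0,0],[0,0,0],[0,0,0]])

```text
time: 11.25
ee_pos: [0.4864, 0.2732, 0.0182]
eef_rot: [1.0, -0.02, 0.0, 0.0]
ft_force: [-0.8, -0.5, 0.6]
width: 0.03
grip_force: 0.0
```

The wrist view shows the box front centred between the guide tips (215,45) and (420,48), square, with both fingers on its rear edge at row 268. The vertical force vanished on backing off, so it was friction from the descent that had not settled. I push again.

Request:
play_rows(claw=[0.66,0.66,0.66,0.66,0.66,0.66,0.66,0.66], delta_pos=[[0.025,0,0],[0.025,0,0],[0.025,0,0],[0.025,0,0],[0.025,0,0],[0.025,0,0],[0.025,0,0],[0.025,0,0]], delta_rot=[[0,0,0],[0,0,0],[0,0,0],[0,0,0],[0,0,0],[0,0,0],[0,0,0],[0,0,0]])

```text
time: 12.05
ee_pos: [0.5267, 0.2718, 0.018]
eef_rot: [1.0, -0.019, -0.0, 0.0]
ft_force: [-4.2, 0.0, 1.7]
width: 0.029
grip_force: 2.0
```

```bash
python3 look.py 4
```

```text
12.05 [0.52668667 0.27175004 0.01802997] [ 9.99810574e-01 -1.94630313e-02 -3.78908064e-05  7.59474414e-05] [-4.2271465   0.006456    1.72669912] 0.02904451543350464
top ((508.54168701171875, 292.51580810546875), (294.5270080566406, 106.50171661376953), 40.40618133544922) [[362.0, 238.0], [431.0, 157.0], [655.0, 347.0], [586.0, 429.0]]
```

View pics/t4.png

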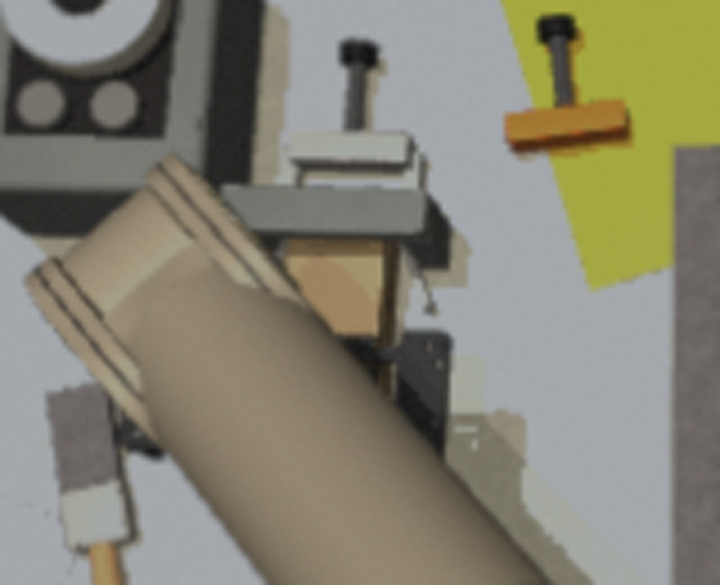

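The top view shows the box entering under the arch, straight between the guides at crop (335,270). I continue slowly.

Request:
play_rows(claw=[0.66,0.66,0.66,0.66,0.66,0.66,0.66,0.66], delta_pos=[[0.02,0,0],[0.02,0,0],[0.02,0,0],[0.015,0,0],[0.01,0,0],[0.01,0,0],[0.008,0,0],[0.008,0,0]], delta_rot=[[0,0,0],[0,0,0],[0,0,0],[0,0,0],[0,0,0],[0,0,0],[0,0,0],[0,0,0]])

```text
time: 12.95
ee_pos: [0.5485, 0.2709, 0.0181]
eef_rot: [1.0, -0.019, -0.0, 0.0]
ft_force: [-4.0, -0.1, 0.1]
width: 0.0297
grip_force: 1.8
```

Request:
play_rows(claw=[0.66,0.66,0.66], delta_pos=[[0.006,0,0],[0.006,0,0],[0.006,0,0]], delta_rot=[[0,0,0],[0,0,0],[0,0,0]])

```text
time: 13.25
ee_pos: [0.5522, 0.2708, 0.0181]
eef_rot: [1.0, -0.019, 0.0, 0.0]
ft_force: [-3.4, 0.1, 0.5]
width: 0.0296
grip_force: 1.8
```

Request:
play_rows(claw=[0.66,0.66], delta_pos=[[0.005,0,0],[0.005,0,0]], delta_rot=[[0,0,0],[0,0,0]])

```text
time: 13.45
ee_pos: [0.5535, 0.2708, 0.018]
eef_rot: [1.0, -0.019, -0.001, 0.0]
ft_force: [-7.9, -0.0, 2.1]
width: 0.0296
grip_force: 3.9
```

Request:
play_rows(claw=[0.66,0.66], delta_pos=[[0.003,0,0],[0,0,0]], delta_rot=[[0,0,0],[0,0,0]])

```text
time: 13.65
ee_pos: [0.5535, 0.2708, 0.0179]
eef_rot: [1.0, -0.019, -0.001, 0.0]
ft_force: [-8.9, 0.4, 3.3]
width: 0.0293
grip_force: 4.0
```

Request:
play_rows(claw=[0.66,0.66,0.66], delta_pos=[[0.003,0,0],[0.003,0,0],[0,0,0]], delta_rot=[[0,0,0],[0,0,0],[0,0,0]])

```text
time: 13.95
ee_pos: [0.5537, 0.2708, 0.0178]
eef_rot: [1.0, -0.019, -0.002, 0.001]
ft_force: [-11.9, -1.4, 4.5]
width: 0.0294
grip_force: 6.0
```

Firm contact with the stop at about 12 N. I back off, rise and inspect.

Request:
play_rows(claw=[0.66,0.66,0.66,0.66,0.66,0.66,0.66,0.66], delta_pos=[[-0.01,0,0],[-0.03,0,0],[-0.1,0,0],[-0.15,0,0],[-0.1,0,-0.15],[0,0,-0.2],[0,0,-0.2],[0,0,0]], delta_rot=[[0,0,0],[0,0,0],[0,0,0],[0,0,0],[0,0,0],[0,0,0],[0,0,0],[0,0,0]])

```text
time: 14.75
ee_pos: [0.4812, 0.2756, 0.1342]
eef_rot: [1.0, -0.02, 0.005, -0.002]
ft_force: [0.4, 0.3, 0.7]
width: 0.0296
grip_force: 0.0
```

Request:
play_rows(claw=[0.66,0.66,0.66,0.66,0.66,0.66,0.66,0.66], delta_pos=[[0,0.1,-0.1],[0,0.2,-0.1],[0,0.2,0],[0,0.2,0],[0,0.2,0],[0,0.2,0],[0,0,0],[0,0,0]], delta_rot=[[0,0,0],[0,0,0],[0,0,0],[0,0,0],[0,0,0],[0,0,0],[0,0,0],[0,0,0]])

```text
time: 15.55
ee_pos: [0.4698, 0.0531, 0.1683]
eef_rot: [1.0, -0.021, 0.001, 0.0]
ft_force: [0.6, -0.3, -0.5]
width: 0.0296
grip_force: 0.0
```

```bash
python3 look.py 5; python3 - <<'E'
from bench import r
from h import *
c=r.camera("scene");import pickle
o=pickle.load(open("d0.pkl","rb"))["scene"]
for n,x in(("before",o),("now",c)):
    cs,k=boxes(x,110,(165,195,365,340));print(n,[np.round(cv2.minAreaRect(q)[0],1).tolist() for q in cs])
a=cv2.resize(c["pixels"][145:255,375:535],None,fx=4.9,fy=4.9,interpolation=2)[:295*2]
cv2.imwrite("pics/s5.png",a[...,::-1])
E
```

```text
15.55 [0.4698035  0.05311752 0.16828864] [ 9.99787035e-01 -2.06236865e-02  7.29459087e-04  1.23700772e-04] [ 0.58405987 -0.32149293 -0.5227389 ] 0.029620800600383686
top ((502.18267822265625, 133.69796752929688), (265.46820068359375, 69.3465576171875), 9.947803497314453) [[365.0, 145.0], [377.0, 77.0], [639.0, 122.0], [627.0, 191.0]]
top ((601.210205078125, 269.1202087402344), (61.04425811767578, 72.58590698242188), 89.16697692871094) [[564.0, 239.0], [637.0, 238.0], [638.0, 299.0], [565.0, 300.0]]
before [[204.0, 297.0], [268.2, 259.9], [331.1, 226.4]]
now [[268.3, 259.6], [331.2, 226.3]]
```

View pics/t5.png

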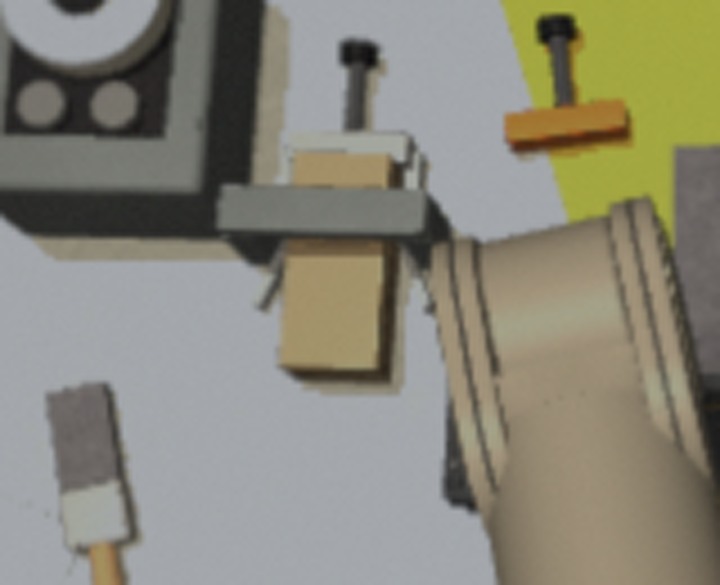

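View pics/s5.png

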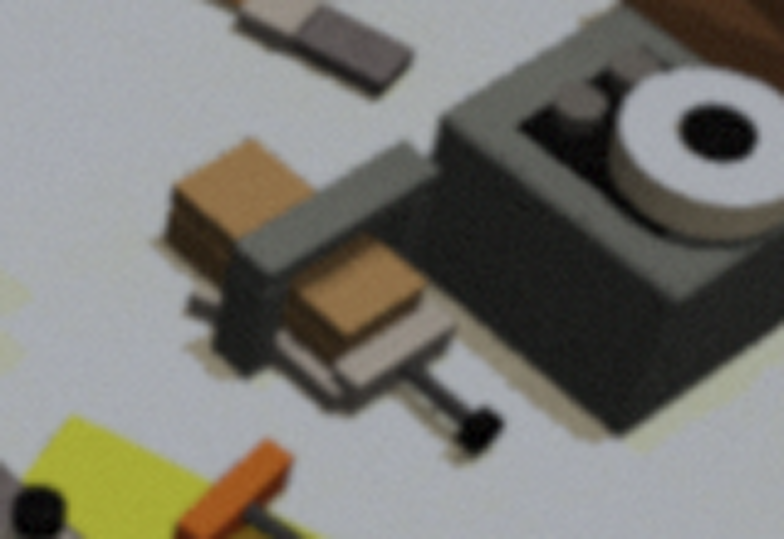

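Both views show the packed box through the arch, flat and square against the grey stop (scene crop (385,330)). The two empty boxes and the bystanders are unmoved, and the robot is clear.

```bash
python3 -c "
from bench import r
print(r.close_job())"
```

```text
the job is handed in; nothing more can be done
None
```

The packed box (about 0.53 kg, the rightmost of the three) is seated square and flat against the stop under the arch; the two empty boxes were never touched, and the job is handed in at about 16 s of robot time.

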